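# Set the key cutter's depth selector to six and confirm

### The arm

A 6-joint arm with a two-finger parallel gripper is mounted at the origin on the work surface. World frame = base frame: x ahead of the robot, y to its left, z up, the work surface at z = 0. Lengths are in m, angles in rad, forces in N, time in s.
With the tool pointing down it reaches from about 0.3 to 0.825 m from the base axis. Payload 5.4 kg.
Tool frame: the origin (TCP) lies at the centre of the arm's flange, where the gripper is bolted on; the fingertips stand 190 mm ahead of it and the grasp point (between the pads) lies 171 mm ahead of it (manip.tip_reach is the distance from the TCP to the fingertips, in m); z points along the fingers, y is the direction in which the jaws open and shut (so a half turn about z gives the same grasp; the last joint's range is limited). The gripper opens to 92 mm and grips with 3 to 60 N. Pads are 20 mm wide; open, the fingers measure 128 mm over their backs; the gripper's body (75 mm by 189 mm) begins 69 mm behind the grasp point.
Start: joints at [0.996, 0.158, 1.597, -0, 1.386, -0.21], TCP at [0.205, 0.537, 0.405] pointing down, gripper open.
Joint ranges: [-2.91, 2.91], [-0.94, 2.29], [0.18, 2.7], [-1.29, 4.43], [0.17, 2.64], [-3, 3]. Speed limits (rad/s): [2.57, 2.57, 3.14, 3.14, 3.14, 3.14].

### API

Orientations are given as a rotation vector (axis times angle).
In Python, from station import readout, eyes, job, manip gives the robot as it stands.
- The arm moves only by the tool step_arm, never from a script. Its argument "series" is text: rows parted by semicolons, each of 7 numbers parted by spaces: the opening, from 0 (shut) to 1 (fully open), then the shift along the tool's x, y, z in cm, then the turn, a rotation vector about the tool's x, y, z in rad. In form: fingers tx ty tz ax ay az; .... A call has 1 to 8 rows; each row is the pose to reach, as a shift and turn from the pose measured when the call began, along the tool's axes at that moment; what a row does not reach only later rows make up. A row lasts 1/12 s, in which the tool goes at most 41.7 mm and 7.16 degrees, less where a joint would pass 70% of its speed; a pose out of reach is approached as far as the arm can. A call with a gripper value outside its range is refused whole. The fingers move at their own pace and stop on an object; the grip force is fixed at half the most. Time passes only in rows, so rows that repeat a pose let the fingers close. It gives the time, the measured TCP pose, the force and the opening at its end, in the units of the state.
- readout.get_state(): the state, without advancing time (a new reading comes with each control period).
- eyes.camera(name): name is "scene" or "top" or "wrist"; returns a dict with "color" (480x640x3 uint8, red, green, blue), "mtx" (3x3 intrinsics, pixels), "world_from_camera" (4x4, takes a point from camera to world coordinates); the wrist camera has in their place "hand_eye" (4x4, takes a point from camera to tool coordinates, whose origin is the TCP and whose axes are the flange's). Camera axes: x right, y down, z forward; pixel columns grow to the right and rows downward; lengths in m; the calibration is good to about 2 mm. A picture is of the moment at which its call begins: read the wrist's pose just before it. There is no depth.
- job.sign_off(): hands the job in, once; it reports no verdict.
The state is a dict: "t": time; "joint_positions": joint angles; "joint_vel": joint speeds; "joint_torque": joint torques, N m; "eef_pos": TCP position; "orientation": TCP orientation; "wrist_force": force on the tool from outside, world axes, zero at the start; "ft_torque": the same for the moment, N m; "grip_width": finger opening in m.
Only numpy, scipy, OpenCV 4.12 (cv2) and the standard library are available. Lean on these libraries where they do the work, as an engineer would, in place of code of your own. Each camera call takes 0.05 s, during which the arm holds its last target.

### The job

Set the key cutter's depth selector to depth six: push its raised fin clockwise with a fingertip, click by click (do not grip it), until it rests in the sixth click from the long zero mark. Then press the round button beside it down to confirm the depth, and let it come up again. Leave the key gauge, lever tumbler, door stop and spacer lying where they are.

Things in the scene. Friction and masses are not known exactly. Their poses are not given: they have to be found in the camera images.
- cutter: bench key cutter, fixed: flat grey housing 220 x 290 x 71 mm (x, y, z) with aluminium top panel; selector on its left half (+y), button on its right half; behind it (+x, 110 to 200 mm from the centre) a cutting head up to 115 mm high. Origin: centre of the flat housing's underside; x to the back (away from the robot at yaw 0), y left, z up.
- dial (a joint): selector angle, rad, growing clockwise seen from above. Ten clicks, depths 0 to 9, 30 degrees apart: depth n reads 0.5236 n, six is 3.1416; stops just past 0 and 9. Starts resting in one of depths 0 to 4. A sprung detent pulls it into the nearest click when let go; passing a click takes 3 to 5 N at the fin's outer end, then it snaps ahead of the finger into the next click.
- dial_centre (a point): the selector's axis, at the top of its black disc (100 mm wide, top 81 mm above the counter); at x -10, y +55 mm in the cutter's frame. At depth n the fin points 135 - 30 n degrees counter-clockwise (from above) from the cutter's x axis. Ten black marks on the panel, 56 to 65 mm from the axis, show the depths; zero's is longer (to 76 mm); from nine on to zero is a 90 degree gap.
- fin (a point): point in the selector's fin, 40 mm from the axis, 12 mm above the disc. The fin is an upright bare aluminium rib on the black disc, 8 mm thick, 24 mm high above the disc, from a black 26 mm wide hub (as high) out to 50 mm from the axis. Site x points outwards along the fin, z up; clockwise moves the fin towards its -y, so push on its +y flank.
- set_button (a joint): how far the round button is pressed, in m: 0 up, 0.006 fully down. It springs back; fully down takes 5 N. Pressed counts from 0.004; with the selector not resting at six it must not be pressed.
- set_button_top (a point): centre of the button's top face: a flat round grey button 34 mm wide in a black collar, pressed straight down, at x = -35, y = -95 mm in the cutter's frame (right front of the panel).
- key_gauge: bystander, loose: pale grey plastic key gauge, a flat plate about 80 x 50 x 5 mm with teeth along one edge; origin at the underside, near its middle.
- lever_tumbler: bystander, loose: flat brass lever tumbler about 55 x 30 x 4 mm; origin at the underside, near its middle.
- door_stop: bystander, loose: turned steel door stop, 44 mm wide foot, 38 mm high; origin at the centre of its underside.
- spacer: bystander, loose: white nylon spacer ring, 28 mm outside, 12 mm bore, 18 mm high; origin at the centre of its underside.

How it is judged:
On the way, in this order (a step that is already met when the one before it is completed fails the run):
1. the selector stands in click six (value of joint dial between 3.05159 and 3.23159 rad), for 0.3 s.
2. the button is pressed with the selector at six (all of step 1 and value of joint set_button above 0.004 m), for 0.05 s.
At the end, for the whole second after the job is handed in: the selector rests in click six (joint dial within 0.09 rad of 3.1416, still) and the button is up again (under 1.5 mm) (all of step 1 and value of joint set_button below 0.0015 m and velocity of joint dial between -0.1 and 0.1 rad/s); the robot touches nothing.
It fails at once if the button is pressed while the selector is not at six (value of joint set_button above 0.003 m and not (value of joint dial between 3.05159 and 3.23159 rad)).
It fails at once if the fin is taken between the fingers (y of the grasp point in the frame of fin between -0.006 and 0.006 m and x of the grasp point in the frame of fin between -0.05 and 0.02 m and z of the grasp point in the frame of fin below 0.025 m and contact force between the fingers and dial above 0.5 N).
It fails at once if a bystander is moved by more than 15 mm or lifted (distance of any of key_gauge, lever_tumbler, door_stop, spacer from where it was at the start of the episode above 0.015 m).
It also fails if it takes over 61 s, if anything falls off the work surface, if the arm or the gripper's body presses on something with over 40 N, if the wrist force passes 120 N, or if a joint passes its speed limit or range.

## Working session

There is one attempt and no reset: what is moved stays moved. The work goes in short steps, Python scripts to look and compute and a tool call to move; the robot and the scene stay as the last step left them, time stands still between calls to the robot, and variables do not carry over. Pictures are saved under pics/ and viewed, and the job is handed in when it is done.

Besides the shell and the picture viewer there is one more tool, called after ">>>" as name(argument=value, ...) on one line, values as JSON. step_arm: Moves the arm, as the interface text tells. Its arguments: {"type":"object","properties":{"series":{"type":"string"}},"required":["series"]}

```bash
mkdir -p pics; python3 - <<'E'
from station import readout, eyes, job, manip
import cv2,numpy as np
print(readout.get_state(), manip.tip_reach)
for n in ["scene","top"]:
    c=eyes.camera(n); cv2.imwrite(f"pics/{n}0.png",c["color"][:,:,::-1]); print(n,c["mtx"],c["world_from_camera"])
    np.savez(f"{n}0.npz",**c)
E
```

```text
{'t': 0.0, 'joint_positions': array([ 9.95920836e-01,  1.59056368e-01,  1.59821126e+00, -2.83526637e-05,
        1.38617436e+00, -2.10080881e-01]), 'joint_vel': array([-1.10894281e-03,  4.59582429e-04, -1.81226155e-05, -1.04423516e-03,
        5.35098412e-04, -1.50055669e-03]), 'joint_torque': array([-6.54731139e-05, -3.85556138e+01, -3.22114420e+01,  7.02702999e-02,
        3.73773056e-02, -1.26074765e-04]), 'eef_pos': array([0.20499845, 0.53692671, 0.40372498]), 'orientation': array([-5.69714126e-01, -3.08880897e+00,  2.70020418e-03]), 'wrist_force': array([ 0.27007836, -0.40425419, -0.46495709]), 'ft_torque': array([-0.04956129,  0.02127344, -0.01393039]), 'grip_width': 0.09210456000602238} 0.1901
scene [[503.83021026   0.         318.45511644]
 [  0.         503.83021026 242.96852225]
 [  0.           0.           1.        ]] [[ 0.65489455  0.5049753  -0.56223934  1.09424289]
 [ 0.75563654 -0.42648026  0.49711971 -0.39008619]
 [ 0.01124919 -0.75040958 -0.66087738  0.6722549 ]
 [ 0.          0.          0.          1.        ]]
top [[490.66297119   0.         316.87030971]
 [  0.         490.66297119 243.88508398]
 [  0.           0.           1.        ]] [[-0.00804035 -0.99210675  0.12513814  0.49157209]
 [-0.99995783  0.00742179 -0.00540841  0.0273614 ]
 [ 0.00443697 -0.12517635 -0.99212459  1.02725579]
 [ 0.          0.          0.          1.        ]]
```

View pics/top0.png

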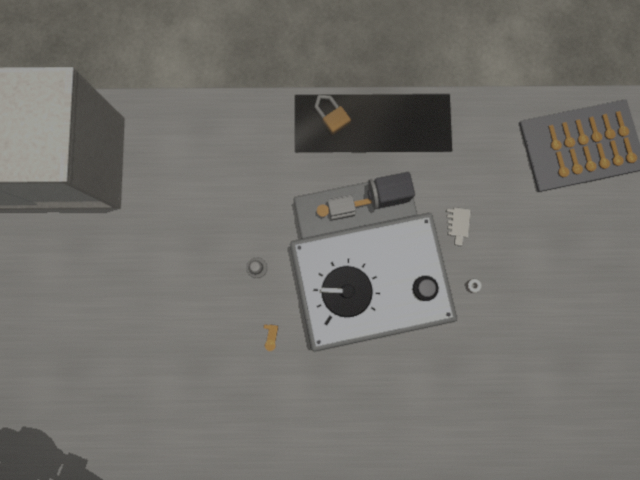

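View pics/scene0.png

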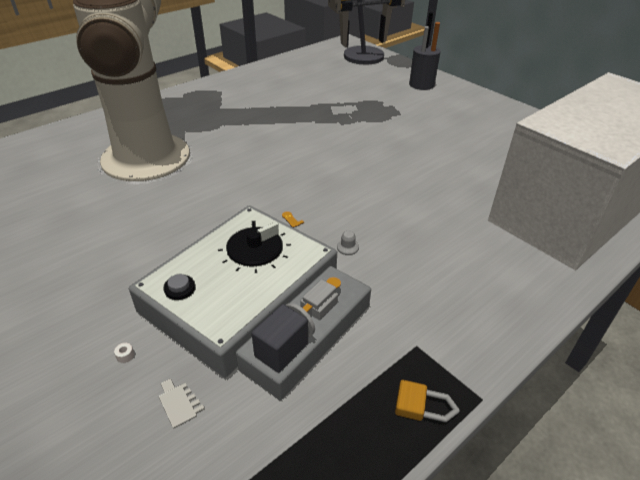

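```bash
cat > h.py <<'E'
import numpy as np,cv2
def ray(c,uv,z):
    K=c["mtx"];T=c["world_from_camera"]
    d=T[:3,:3]@np.linalg.solve(K,np.array([uv[0],uv[1],1.]));o=T[:3,3]
    return o+d*(z-o[2])/d[2]
def proj(c,p):
    T=c["world_from_camera"];q=T[:3,:3].T@(np.array(p)-T[:3,3]);q=c["mtx"]@q;return q[:2]/q[2]
E
python3 - <<'E'
from h import *
c=np.load("top0.npz");im=c["color"]
g=im.astype(int).mean(2)
# panel mask
m=((g>125)).astype(np.uint8);m[:, :280]=0
n,l,s,ce=cv2.connectedComponentsWithStats(m)
i=l[300,400];pm=(l==i).astype(np.uint8)
cs,_=cv2.findContours(pm,cv2.RETR_EXTERNAL,cv2.CHAIN_APPROX_NONE)
r=cv2.minAreaRect(cs[0]);b=cv2.boxPoints(r);print(s[i],r)
for p in b: print(p,ray(c,p,.071))
pc=ray(c,r[0],.071);print("panel centre",pc)
# dark blobs inside
hull=cv2.fillPoly(np.zeros_like(pm),[b.astype(int)],1)
d=((g<45)&(hull>0)).astype(np.uint8)
n,l,s,ce=cv2.connectedComponentsWithStats(d)
for k in range(1,n):
    if s[k][4]>3: print(k,s[k],ce[k].round(1),ray(c,ce[k],.081 if s[k][4]>1000 else .071).round(4))
cv2.imwrite("pics/z0.png",cv2.resize(im[205:360,280:470,::-1],None,fx=4,fy=4,interpolation=cv2.INTER_CUBIC))
E
```

```text
[  295   217   158   130 11685] ((373.2041320800781, 280.8642578125), (104.48020935058594, 140.67269897460938), 78.17850494384766)
[293.65747 244.14146] [0.6120196  0.06773787 0.071     ]
[431.34662 215.3228 ] [ 0.667518   -0.20508264  0.071     ]
[452.7508  317.58704] [ 0.4668424  -0.23896845  0.071     ]
[315.06165 346.4057 ] [0.41444961 0.02720019 0.071     ]
panel centre [ 0.53880381 -0.08694029  0.071     ]
6 [360 272   3   3   5] [360.8 273. ] [ 0.5543 -0.0631  0.071 ]
10 [363 275   5   6  14] [364.9 277.7] [ 0.5451 -0.0709  0.071 ]
16 [413 277  25  23 185] [422.2 288.8] [ 0.5227 -0.1819  0.071 ]
18 [323 278  49  39 973] [350.5 299.7] [ 0.5028 -0.0421  0.071 ]
```

View pics/z0.png

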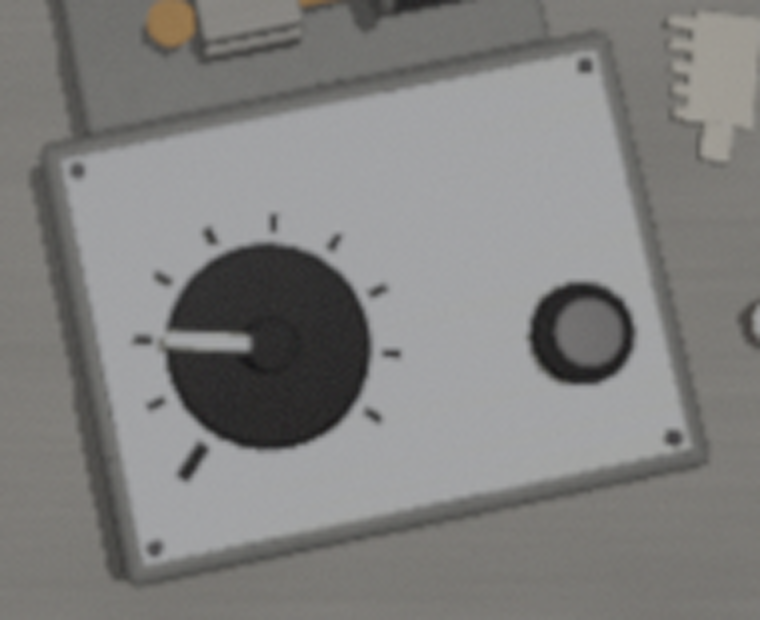

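```bash
python3 - <<'E'
from h import *
c=np.load("top0.npz")
P=lambda u,z:ray(c,((u[0]+.5)/4-.5+280,(u[1]+.5)/4-.5+205),z)
mk=[(195,460),(155,404),(143,340),(163,278),(210,236),(274,222),(335,242),(378,290),(392,353),(374,415)]
sc=[P(u,.071)[:2] for u in [(77,170),(585,65),(673,438),(154,548)]]
print("screw c",np.mean(sc,0),[np.linalg.norm(sc[i]-sc[(i+1)%4]) for i in range(4)])
a=sc[0]-sc[1];b=sc[3]-sc[2];print("yaw from screws",[np.degrees(np.arctan2(-v[0],v[1])) for v in(a,b)])
W=np.array([P(u,.071)[:2] for u in mk])
L=[];
for n in range(10):
    t=np.radians(135-30*n);r=.066 if n==0 else .0605
    L.append([-.01+r*np.cos(t),.055+r*np.sin(t)])
L=np.array(L)
A=W-W.mean(0);B=L-L.mean(0);s=(A*B).sum();k=(B[:,0]*A[:,1]-B[:,1]*A[:,0]).sum()
yaw=np.arctan2(k,s);R=np.array([[np.cos(yaw),-np.sin(yaw)],[np.sin(yaw),np.cos(yaw)]])
t=W.mean(0)-R@L.mean(0)
print("yaw",np.degrees(yaw),"cutter",t,"res mm",((L@R.T+t-W)*1e3).round(1).tolist())
print("dial",R@[-.01,.055]+t,"btn",R@[-.035,-.095]+t)
print("disc meas",P((268,346),.081),"btn meas z.082",P((588,332),.082), "fin tip",P((166,341),.105),"hub",P((272,344),.105))
f=P((166,341),.105)-P((272,344),.105);print(np.degrees(np.arctan2(f[1],f[0]))-np.degrees(yaw),np.linalg.norm(f))
c2=np.load("scene0.npz")
for p in [(R@[-.01,.055]+t,.105),(R@[-.035,-.095]+t,.08),(R@[-.035,-.095]+t,.09)]: print(proj(c2,[*p[0],p[1]]))
E
python3 -c "
import cv2;im=cv2.imread('pics/scene0.png');cv2.imwrite('pics/z1.png',cv2.resize(im[200:320,130:310],None,fx=4,fy=4,interpolation=cv2.INTER_CUBIC))"
```

```text
screw c [ 0.53985464 -0.08621944] [np.float64(0.2563507681121276), np.float64(0.18642144950411685), np.float64(0.25603979594059156), np.float64(0.18620835406462022)]
yaw from screws [np.float64(11.339782182835137), np.float64(11.292292150159529)]
yaw 11.503765257103689 cutter [ 0.53995838 -0.08664334] res mm [[-0.8, 0.5], [0.4, -0.8], [0.2, -0.1], [-0.1, -0.1], [0.3, -0.4], [-0.1, 0.3], [-0.0, 0.3], [0.1, 0.0], [0.0, -0.1], [0.1, 0.4]]
dial [ 0.51919049 -0.03474252] btn [ 0.52460755 -0.18671507]
disc meas [ 0.51903186 -0.03421982  0.081     ] btn meas z.082 [ 0.52448493 -0.18806408  0.082     ] fin tip [0.52104376 0.01506515 0.105     ] hub [ 0.51925287 -0.03454552  0.105     ]
76.42881565058939 0.049642988331469434
[252.53187962 233.6038651 ]
[178.33685696 286.39041437]
[177.25850781 282.0565599 ]
```

View pics/z1.png

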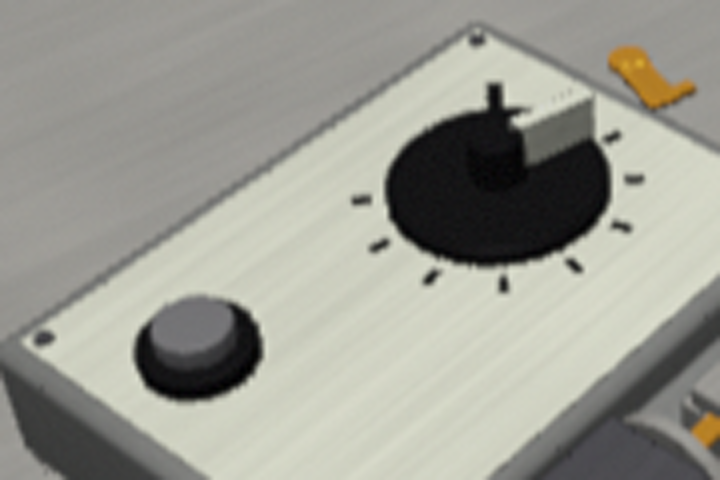

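```bash
cat >> h.py <<'E'
from scipy.spatial.transform import Rotation as Ro
D=np.array([.5192,-.0346]);YAW=11.45
def rel(pos,yang):
    from station import readout
    s=readout.get_state();R=Ro.from_rotvec(s["orientation"])
    a=np.radians(yang);y=np.array([np.cos(a),np.sin(a),0]);z=np.array([0,0,-1.]);x=np.cross(y,z)
    Rt=Ro.from_matrix(np.c_[x,y,z])
    d=R.inv().apply(np.array(pos)-s["eef_pos"])*100;w=(R.inv()*Rt).as_rotvec()
    return np.r_[d,w].round(3)
def fing(phi_deg,r,d,ztip):
    a=np.radians(phi_deg);u=np.array([np.cos(a),np.sin(a)]);v=np.array([-u[1],u[0]])
    return np.r_[D+r*u+d*v,ztip+.1901]
def phi(n): return 135+YAW-30*n
E
python3 - <<'E'
from h import *
print(fing(phi(2),.042,.028,.16),rel(fing(phi(2),.042,.028,.16),phi(2)))
E
```

```text
[0.49385435 0.00905316 0.3501    ] [-4.5818e+01 -3.9002e+01  5.4210e+00 -2.0000e-03 -1.0000e-03 -3.0300e-01]
```

>>> step_arm(series="0 -45.8 -39 5.4 0 0 -0.3; 0 -45.8 -39 5.4 0 0 -0.3; 0 -45.8 -39 5.4 0 0 -0.3; 0 -45.8 -39 5.4 0 0 -0.3; 0 -45.8 -39 5.4 0 0 -0.3; 0 -45.8 -39 5.4 0 0 -0.3; 0 -45.8 -39 5.4 0 0 -0.3; 0 -45.8 -39 5.4 0 0 -0.3")

```text
t: 0.77
eef_pos: [0.3622, 0.2484, 0.3748]
orientation: [-0.101, -3.139, 0.002]
wrist_force: [0.1, 0.0, 0.1]
grip_width: 0.0403
```

```bash
python3 - <<'E'
from h import *
print(rel(fing(phi(2),.042,.028,.16),phi(2)))
E
```

```text
[-1.4677e+01 -2.3038e+01  2.4850e+00 -1.0000e-03 -1.0000e-03 -2.0000e-03]
```

>>> step_arm(series="0 -14.7 -23 2.5 0 0 0; 0 -14.7 -23 2.5 0 0 0; 0 -14.7 -23 2.5 0 0 0; 0 -14.7 -23 2.5 0 0 0; 0 -14.7 -23 2.5 0 0 0; 0 -14.7 -23 2.5 0 0 0; 0 -14.7 -23 2.5 0 0 0; 0 -14.7 -23 2.5 0 0 0")

```text
t: 1.43
eef_pos: [0.4955, 0.0055, 0.3493]
orientation: [-0.109, -3.138, 0.004]
wrist_force: [-0.0, 0.4, 0.7]
grip_width: 0.0006
```

```bash
python3 - <<'E'
from h import *
from station import eyes,readout
print(rel(fing(phi(2),.042,.028,.12),phi(2)),readout.get_state()["wrist_force"])
c=eyes.camera("scene");cv2.imwrite('pics/s1.png',cv2.resize(c["color"][120:320,130:380,::-1],None,fx=3,fy=3,interpolation=cv2.INTER_CUBIC))
c=eyes.camera("wrist");cv2.imwrite('pics/w1.png',c["color"][:,:,::-1]);
E
```

```text
[ 1.840e-01  3.590e-01  3.918e+00 -3.000e-03 -1.000e-03 -7.000e-03] [-0.0367745   0.43021986  0.68170818]
```

View pics/s1.png

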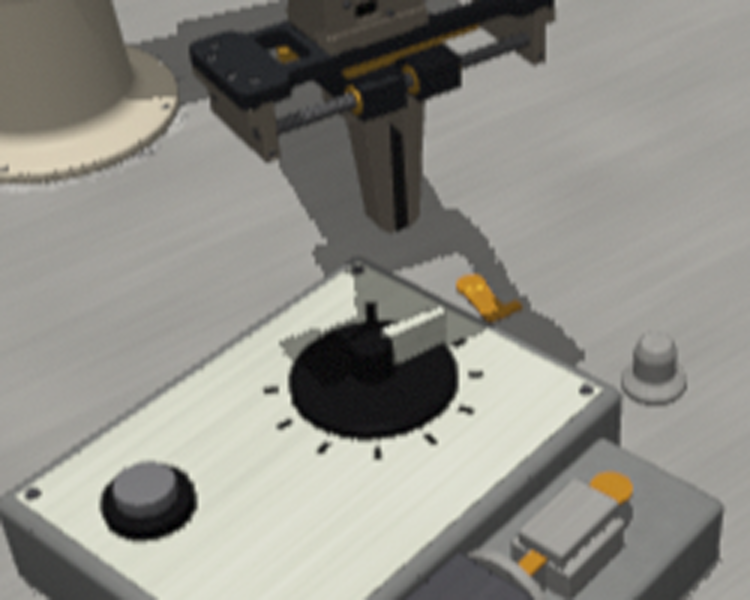

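View pics/w1.png

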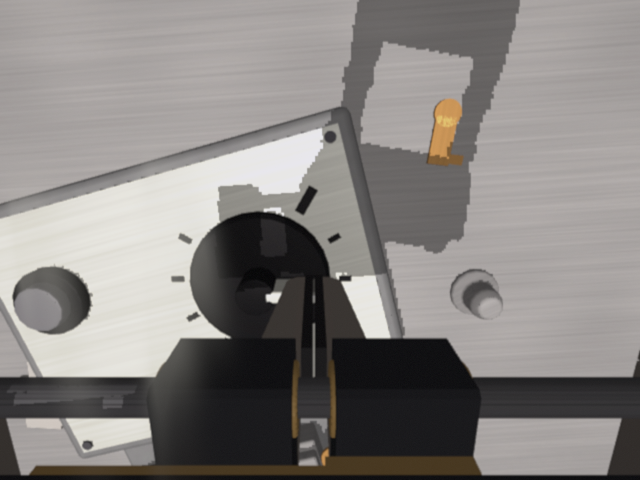

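>>> step_arm(series="0 0.2 0.3 3 0 0 0; 0 0.2 0.3 6 0 0 0; 0 0.2 0.3 7.1 0 0 0; 0 0.2 0.3 7.1 0 0 0; 0 0.2 0.3 7.1 0 0 0")

```text
t: 1.95
eef_pos: [0.4918, 0.0127, 0.2787]
orientation: [-0.102, -3.137, 0.001]
wrist_force: [1.0, 0.2, 0.3]
grip_width: 0.0008
```

```bash
python3 - <<'E'
from h import *
from station import eyes,readout
print(readout.get_state()["wrist_force"])
for a in range(0,100,10):
  print(a,rel(fing(phi(2)-a,.042,.014,.088),phi(2)-a))
E
```

```text
[1.02720967 0.24170728 0.33290031]
0 [-1.625e+00 -3.500e-01  5.200e-02 -1.000e-03 -3.000e-03 -3.000e-03]
10 [-2.375e+00 -1.690e-01  4.900e-02 -1.000e-03 -3.000e-03  1.710e-01]
20 [-3.145e+00 -1.200e-01  4.700e-02 -1.000e-03 -3.000e-03  3.460e-01]
30 [-3.912e+00 -2.060e-01  4.400e-02 -1.000e-03 -3.000e-03  5.200e-01]
40 [-4.653e+00 -4.230e-01  4.200e-02 -2.000e-03 -3.000e-03  6.950e-01]
50 [-5.344e+00 -7.660e-01  4.000e-02 -2.000e-03 -3.000e-03  8.690e-01]
60 [-5.965e+00 -1.224e+00  3.800e-02 -2.000e-03 -3.000e-03  1.044e+00]
70 [-6.497e+00 -1.783e+00  3.700e-02 -3.000e-03 -3.000e-03  1.219e+00]
80 [-6.925e+00 -2.425e+00  3.600e-02 -3.000e-03 -2.000e-03  1.393e+00]
90 [-7.234e+00 -3.132e+00  3.500e-02 -3.000e-03 -2.000e-03  1.568e+00]
```

>>> step_arm(series="0 -1.6 -0.35 0 0 0 0; 0 -1.85 -0.3 0 0 0 0.05; 0 -2.1 -0.25 0 0 0 0.1; 0 -2.35 -0.2 0 0 0 0.17; 0 -2.6 -0.15 0 0 0 0.22; 0 -2.75 -0.15 0 0 0 0.26; 0 -2.9 -0.15 0 0 0 0.3; 0 -2.9 -0.15 0 0 0 0.3")

```text
t: 2.62
eef_pos: [0.5217, 0.0095, 0.281]
orientation: [0.571, 3.088, -0.002]
wrist_force: [0.5, 0.5, 0.6]
grip_width: 0.0003
```

```bash
cat > see.py <<'E'
import sys
from h import *
from station import eyes,readout
s=readout.get_state();print(s["wrist_force"],s["eef_pos"])
c=eyes.camera("top");cv2.imwrite(f'pics/{sys.argv[1]}t.png',cv2.resize(c["color"][205:360,280:470,::-1],None,fx=2,fy=2,interpolation=cv2.INTER_CUBIC))
a=cv2.imread(f'pics/{sys.argv[1]}t.png')
c=eyes.camera("scene");b=cv2.resize(c["color"][160:320,130:330,::-1],None,fx=2,fy=2,interpolation=cv2.INTER_CUBIC)
o=np.zeros((320,790,3),np.uint8);o[:310,:380]=a;o[:,390:790]=b
cv2.imwrite(f'pics/{sys.argv[1]}.png',o)
E
python3 see.py p1
```

```text
[0.53136925 0.49410348 0.62417817] [0.52174218 0.00953764 0.28102256]
```

View pics/p1.png

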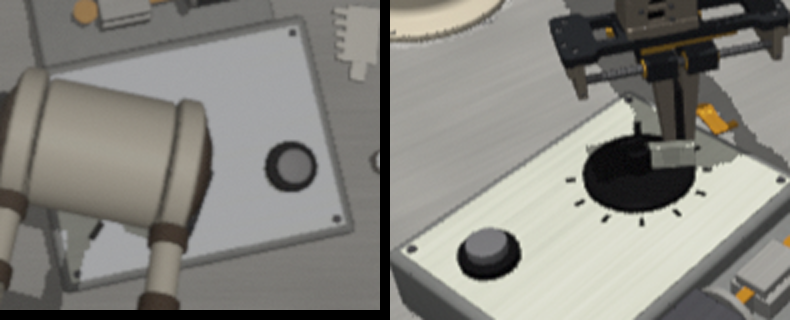

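```bash
cat > see2.py <<'E'
import sys
from h import *
from station import eyes,readout
s=readout.get_state();print(s["wrist_force"],s["eef_pos"])
c=eyes.camera("scene");b=cv2.resize(c["color"][180:300,180:330,::-1],None,fx=5,fy=5,interpolation=cv2.INTER_CUBIC)
for n in range(2,8):
    a=np.radians(phi(n));p=np.r_[D+.05*np.array([np.cos(a),np.sin(a)]),.105]
    q=proj(c,p);q=((q-[180,180]+.5)*5).astype(int);print(n,q)
    cv2.circle(b,tuple(int(v) for v in q),3,(0,0,255),-1);cv2.putText(b,str(n),tuple(int(v)+4 for v in q),0,.6,(0,0,255),1)
cv2.imwrite(f'pics/{sys.argv[1]}.png',b)
E
python3 see2.py q1
```

```text
[-0.74371886  0.55800698 -0.57652944] [0.52129211 0.00951657 0.28031836]
2 [485 216]
3 [509 259]
4 [495 307]
5 [444 347]
6 [370 366]
7 [294 359]
```

View pics/q1.png

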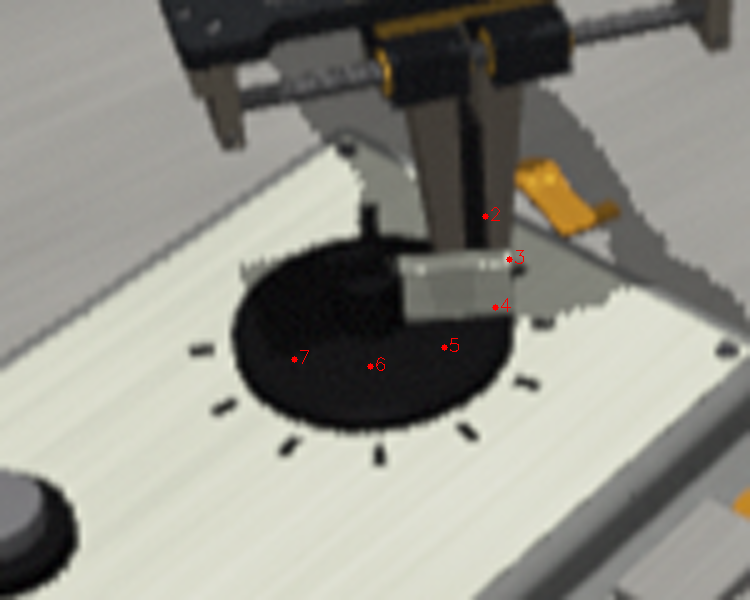

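```bash
python3 - <<'E'
from h import *
for a in (18,26,30,35,40,44,48,51): print(a,rel(fing(phi(2)-a,.042,.014,.09),phi(2)-a).round(2))
E
```

```text
18 [-0.04  0.03 -0.02 -0.   -0.    0.01]
26 [-0.64  0.18 -0.02 -0.   -0.    0.15]
30 [-0.95  0.22 -0.02 -0.   -0.    0.22]
35 [-1.34  0.24 -0.02 -0.   -0.    0.31]
40 [-1.72  0.23 -0.02 -0.   -0.    0.4 ]
44 [-2.03  0.19 -0.02 -0.   -0.    0.47]
48 [-2.33  0.14 -0.02 -0.   -0.    0.54]
51 [-2.56  0.08 -0.02 -0.   -0.    0.59]
```

>>> step_arm(series="0 -0.64 0.18 0 0 0 0.15; 0 -0.95 0.22 0 0 0 0.22; 0 -1.34 0.24 0 0 0 0.31; 0 -1.72 0.23 0 0 0 0.4; 0 -2.03 0.19 0 0 0 0.47; 0 -2.2 0.16 0 0 0 0.51; 0 -2.33 0.14 0 0 0 0.54; 0 -2.33 0.14 0 0 0 0.54")

```text
t: 3.43
eef_pos: [0.5436, 0.0024, 0.2805]
orientation: [1.372, 2.826, -0.002]
wrist_force: [-0.1, -0.6, 0.1]
grip_width: 0.0003
```

```bash
python3 see2.py q2; python3 - <<'E'
from h import *
for a in (48,56,60,65,70,74,78,81): print(a,rel(fing(phi(2)-a,.042,.014,.09),phi(2)-a).round(2))
E
```

```text
[-0.13038609 -0.57077008  0.10170726] [0.54362946 0.00243854 0.28047376]
2 [485 216]
3 [509 259]
4 [495 307]
5 [444 347]
6 [370 366]
7 [294 359]
48 [ 0.   -0.01  0.03 -0.    0.   -0.  ]
56 [-0.59  0.14  0.03 -0.    0.    0.14]
60 [-0.9   0.19  0.03 -0.    0.    0.21]
65 [-1.28  0.22  0.03 -0.    0.    0.29]
70 [-1.67  0.21  0.03 -0.    0.    0.38]
74 [-1.98  0.18  0.03 -0.    0.    0.45]
78 [-2.28  0.13  0.03 -0.    0.    0.52]
81 [-2.51  0.08  0.03 -0.    0.    0.57]
```

View pics/q2.png

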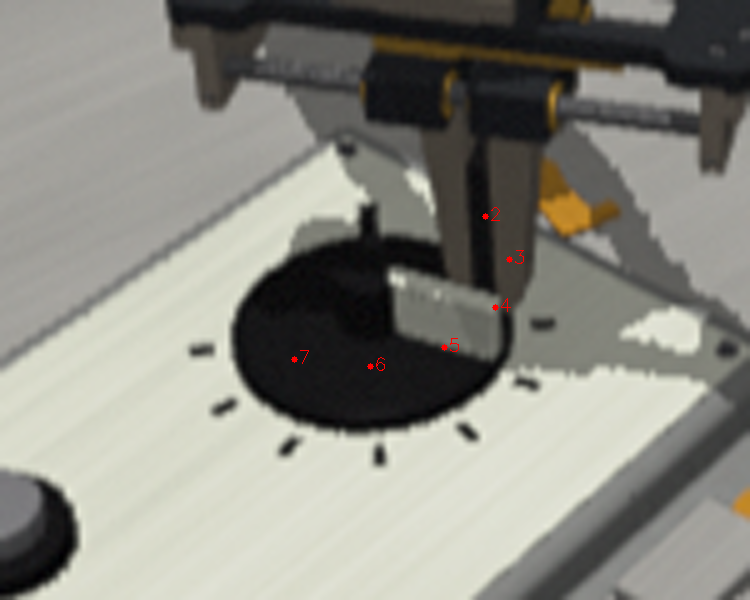

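Fin at depth 4 (its top outer end at the "4" dot). Next click, same pattern.

>>> step_arm(series="0 -0.59 0.14 0 0 0 0.14; 0 -0.9 0.19 0 0 0 0.21; 0 -1.28 0.22 0 0 0 0.29; 0 -1.67 0.21 0 0 0 0.38; 0 -1.98 0.18 0 0 0 0.45; 0 -2.15 0.15 0 0 0 0.49; 0 -2.28 0.13 0 0 0 0.52; 0 -2.28 0.13 0 0 0 0.52")

```text
t: 4.15
eef_pos: [0.5587, -0.0147, 0.2807]
orientation: [2.05, 2.38, -0.002]
wrist_force: [-0.3, -0.3, 1.1]
grip_width: 0.0007
```

```bash
python3 see2.py q3; python3 - <<'E'
from h import *
for a in (78,86,90,95,100,104,106,108): print(a,rel(fing(phi(2)-a,.042,.014,.09),phi(2)-a).round(2))
E
```

```text
[-0.32413048 -0.34010332  1.12401129] [ 0.55871686 -0.01469245  0.28068482]
2 [485 216]
3 [509 259]
4 [495 307]
5 [444 347]
6 [370 366]
7 [294 359]
78 [-0.    0.    0.05 -0.    0.    0.  ]
86 [-0.6   0.16  0.05 -0.    0.    0.14]
90 [-0.91  0.2   0.05 -0.    0.    0.21]
95 [-1.29  0.23  0.05 -0.    0.    0.3 ]
100 [-1.68  0.22  0.06 -0.    0.    0.39]
104 [-1.98  0.19  0.06 -0.    0.    0.46]
106 [-2.14  0.16  0.06 -0.    0.    0.49]
108 [-2.29  0.14  0.06 -0.    0.    0.53]
```

View pics/q3.png

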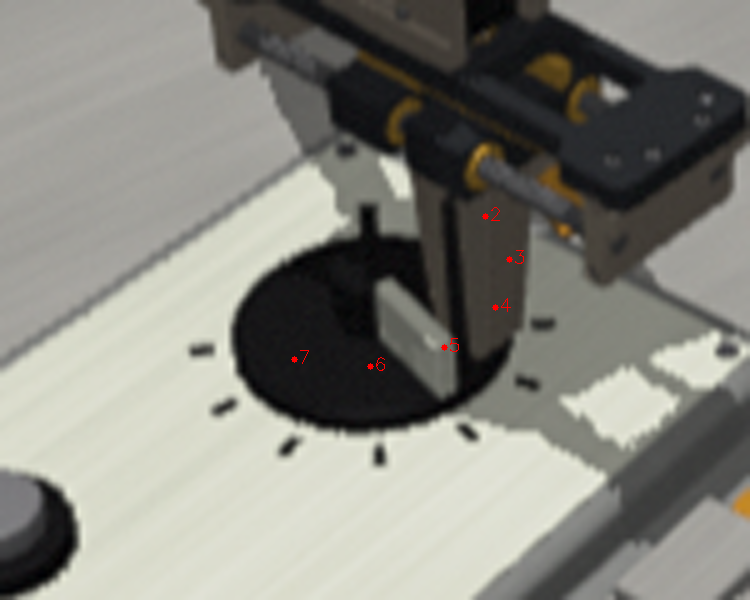

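>>> step_arm(series="0 -0.6 0.16 0 0 0 0.14; 0 -0.91 0.2 0 0 0 0.21; 0 -1.29 0.23 0 0 0 0.3; 0 -1.68 0.22 0 0 0 0.39; 0 -1.98 0.19 0 0 0 0.46; 0 -2.14 0.16 0 0 0 0.49; 0 -2.27 0.14 0 0 0 0.52; 0 -2.27 0.14 0 0 0 0.52")

```text
t: 4.87
eef_pos: [0.5634, -0.0369, 0.2808]
orientation: [2.591, 1.775, -0.001]
wrist_force: [0.1, -0.3, -0.1]
grip_width: 0.0005
```

```bash
python3 see2.py q4
```

```text
[ 0.07207187 -0.34717579 -0.08032445] [ 0.56336484 -0.03686205  0.28075324]
2 [485 216]
3 [509 259]
4 [495 307]
5 [444 347]
6 [370 366]
7 [294 359]
```

View pics/q4.png

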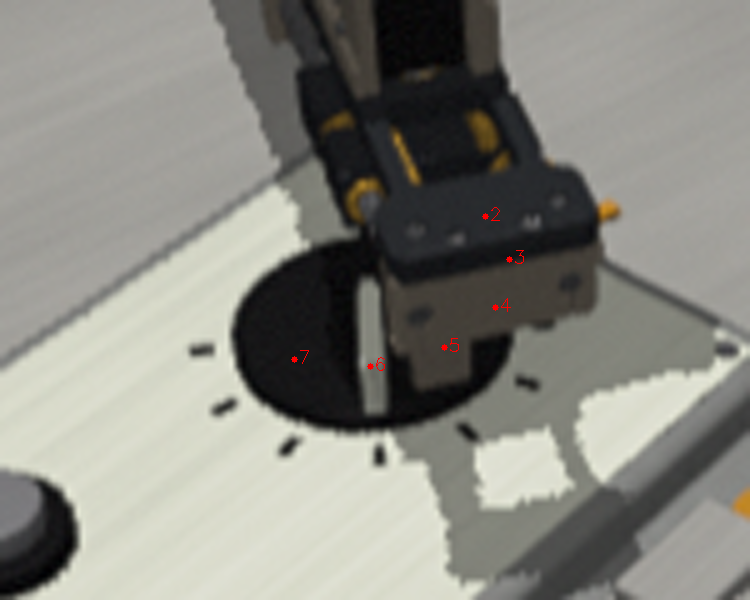

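>>> step_arm(series="0 0.5 0 0 0 0 0; 0 0.5 0 -4 0 0 0; 0 0.5 0 -8 0 0 0; 0 0.5 0 -8 0 0 0; 0 0.5 0 -8 0 0 0")

```text
t: 5.33
eef_pos: [0.5662, -0.0318, 0.3641]
orientation: [2.584, 1.776, 0.006]
wrist_force: [-0.0, 0.0, -0.6]
grip_width: 0.0003
```

```bash
python3 see2.py q5;python3 - <<'E'
from h import *
print(rel([.5246,-.1875,.16+.19],-21.5),rel([.5246,-.1875,.11+.19],-21.5))
E
```

```text
[-0.04131829  0.02586957 -0.64559274] [ 0.56617342 -0.03175016  0.36410879]
2 [485 216]
3 [509 259]
4 [495 307]
5 [444 347]
6 [370 366]
7 [294 359]
[-1.6013e+01  1.7800e+00  1.1840e+00  2.0000e-03  1.0000e-03  8.0000e-03] [-1.6009e+01  1.7680e+00  6.1840e+00  2.0000e-03  1.0000e-03  8.0000e-03]
```

View pics/q5.png

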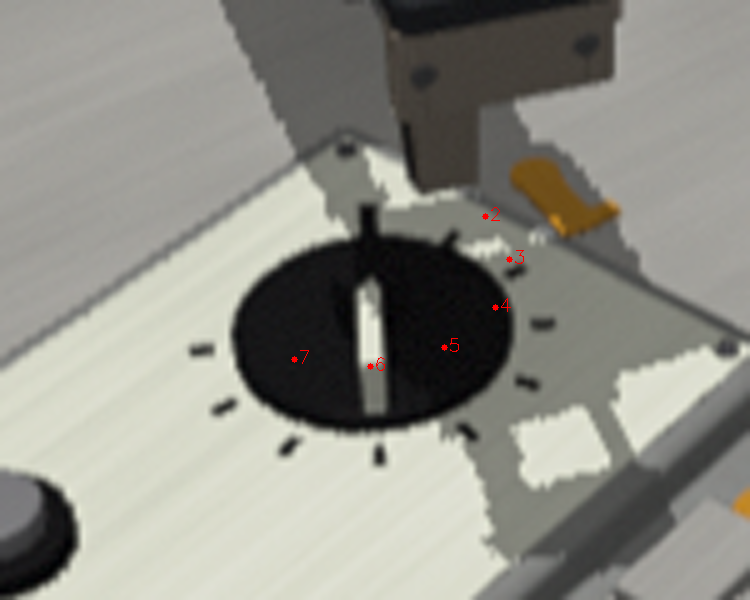

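Selector at six, free of the finger. On to above the button.

>>> step_arm(series="0 -16 1.8 1 0 0 0; 0 -16 1.8 1 0 0 0; 0 -16 1.8 1 0 0 0; 0 -16 1.8 1 0 0 0; 0 -16 1.8 1 0 0 0; 0 -16 1.8 1 0 0 0; 0 -16 1.8 1 0 0 0")

```text
t: 5.97
eef_pos: [0.5246, -0.1867, 0.3504]
orientation: [-2.589, -1.779, -0.0]
wrist_force: [-1.3, 0.4, -0.1]
grip_width: 0.0007
```

```bash
python3 - <<'E'
from h import *
from station import eyes
print(rel([.5246,-.1875,.10+.1901],-21.5))
c=eyes.camera("top");cv2.imwrite('pics/b1.png',cv2.resize(c["color"][205:360,280:470,::-1],None,fx=3,fy=3))
c=eyes.camera("scene");cv2.imwrite('pics/b2.png',cv2.resize(c["color"][180:340,100:300,::-1],None,fx=3,fy=3))
E
```

```text
[-0.074  0.027  6.035 -0.    -0.     0.008]
```

View pics/b2.png

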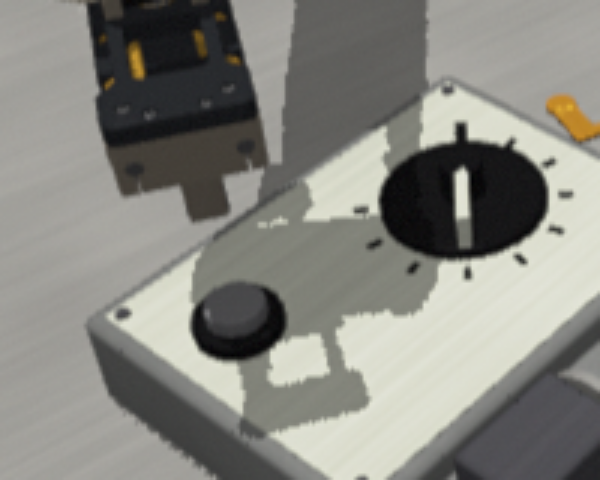

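>>> step_arm(series="0 -0.1 0 3 0 0 0; 0 -0.1 0 5 0 0 0; 0 -0.1 0 6 0 0 0; 0 -0.1 0 6.3 0 0 0; 0 -0.1 0 6.5 0 0 0; 0 -0.1 0 6.5 0 0 0")

```text
t: 6.57
eef_pos: [0.5252, -0.1867, 0.2868]
orientation: [2.586, 1.781, 0.001]
wrist_force: [-0.0, -0.5, 0.5]
grip_width: 0.0004
```

```bash
python3 - <<'E'
from h import *
from station import eyes,readout
s=readout.get_state();print(s["wrist_force"],s["eef_pos"][2]-.1901)
c=eyes.camera("scene");cv2.imwrite('pics/b3.png',cv2.resize(c["color"][220:320,110:260,::-1],None,fx=5,fy=5,interpolation=cv2.INTER_CUBIC))
E
```

```text
[-0.02106573 -0.51227792  0.46995186] 0.0967048537376774
```

View pics/b3.png

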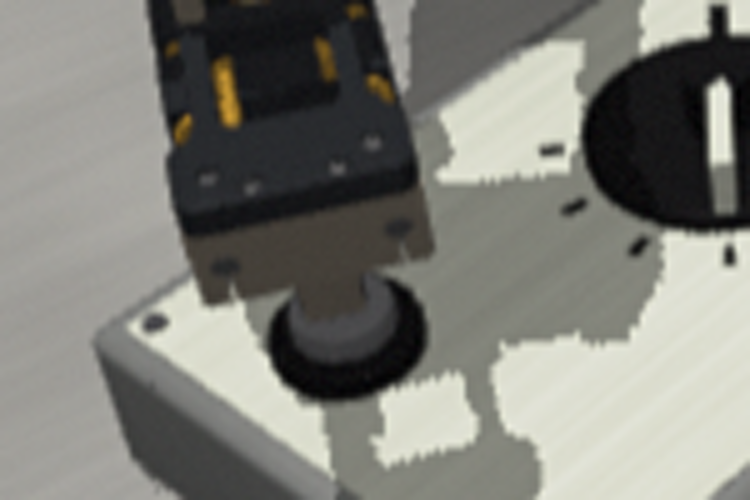

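>>> step_arm(series="0 0 0 0.3 0 0 0; 0 0 0 0.5 0 0 0; 0 0 0 0.6 0 0 0; 0 0 0 0.7 0 0 0; 0 0 0 0.8 0 0 0; 0 0 0 0.8 0 0 0")

```text
t: 7.12
eef_pos: [0.5256, -0.1871, 0.2797]
orientation: [2.584, 1.78, 0.003]
wrist_force: [1.4, -1.1, 2.6]
grip_width: 0.0003
```

>>> step_arm(series="0 0 0 0.1 0 0 0; 0 0 0 0.2 0 0 0; 0 0 0 0.3 0 0 0; 0 0 0 0.3 0 0 0")

```text
t: 7.45
eef_pos: [0.5256, -0.1872, 0.2768]
orientation: [2.584, 1.78, 0.003]
wrist_force: [-0.2, 0.3, 4.6]
grip_width: 0.0008
```

>>> step_arm(series="0 0 0 0.1 0 0 0; 0 0 0 0.2 0 0 0; 0 0 0 0.3 0 0 0; 0 0 0 0.3 0 0 0")

```text
t: 7.78
eef_pos: [0.5258, -0.1872, 0.2762]
orientation: [2.584, 1.78, 0.002]
wrist_force: [-7.4, 4.4, 18.7]
grip_width: 0.0005
```

```bash
python3 - <<'E'
from h import *
from station import eyes,readout
s=readout.get_state();print(s["wrist_force"],s["eef_pos"][2]-.1901)
c=eyes.camera("scene");cv2.imwrite('pics/b4.png',cv2.resize(c["color"][220:320,110:260,::-1],None,fx=5,fy=5,interpolation=cv2.INTER_CUBIC))
s=readout.get_state();print(s["wrist_force"],s["eef_pos"][2]-.1901)
E
```

```text
[-7.39949474  4.4216347  18.69228841] 0.08609449951487808
[-7.09443612  4.09723394 19.01034247] 0.08610876598440159
```

View pics/b4.png

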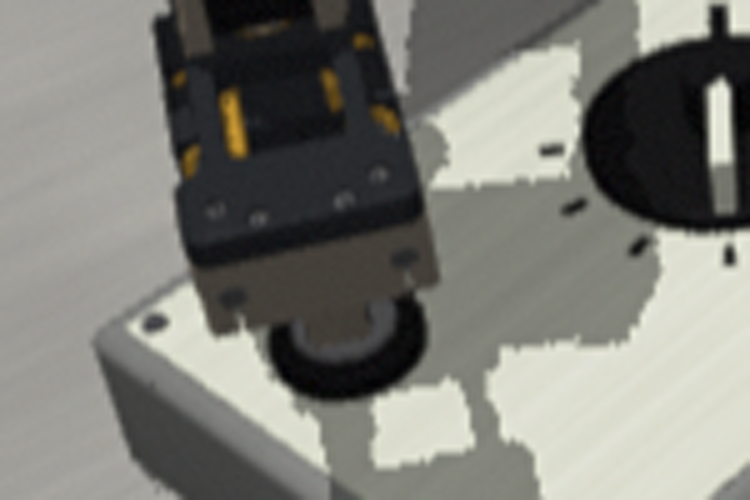

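Button bottomed out (force 19 N, visibly flush with its collar), fin still at six. Lift.

>>> step_arm(series="0 0 0 -1 0 0 0; 0 0 0 -3 0 0 0; 0 0 0 -6 0 0 0; 0 0 0 -9 0 0 0; 0 0 0 -9 0 0 0; 0 0 0 -9 0 0 0; 0 0 0 -9 0 0 0")

```text
t: 8.42
eef_pos: [0.5252, -0.1869, 0.365]
orientation: [2.585, 1.781, 0.001]
wrist_force: [-0.4, -0.1, -0.0]
grip_width: 0.0005
```

```bash
python3 see2.py q6; python3 - <<'E'
from h import *
from station import eyes
c=eyes.camera("scene");cv2.imwrite('pics/b5.png',cv2.resize(c["color"][180:440,90:390,::-1],None,fx=2.3,fy=2.3))
E
```

```text
[-0.37136953 -0.11443688 -0.0280322 ] [ 0.52522189 -0.18687033  0.36504141]
2 [485 216]
3 [509 259]
4 [495 307]
5 [444 347]
6 [370 366]
7 [294 359]
```

View pics/b5.png

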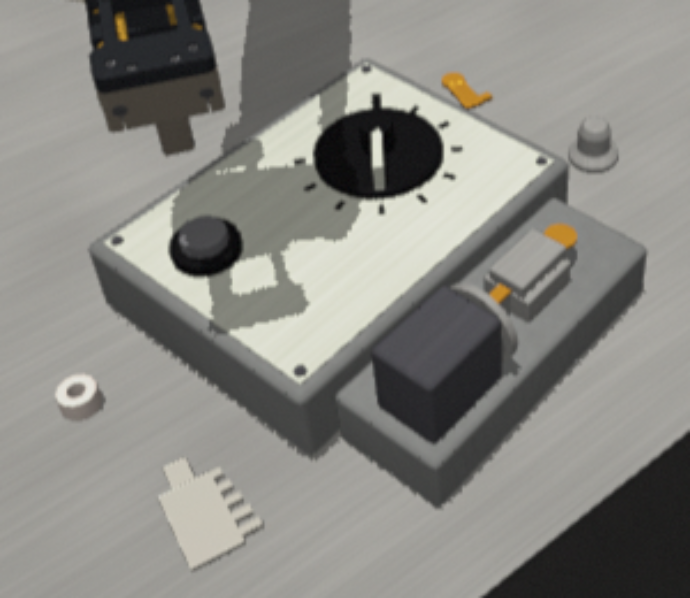

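The button is up, the fin is at six, the arm is clear and the bystanders are undisturbed.

```bash
python3 -c "
from station import job,readout
print(readout.get_state()['wrist_force']); print(job.sign_off())"
```

```text
[-0.05531713  0.25380515  0.49432888]
the job is handed in; nothing more can be done
None
```

I set the selector to depth six and confirmed it with the button, then handed the job in at about 8.5 s of robot time. The sign-off gave no verdict.

- **Selector:** it started at depth 2. I pushed the fin's +y flank with the closed fingertips, one click at a time, through 3, 4 and 5 to 6. A camera check after each click showed the fin's tip at the position I predicted for that depth. After I backed off and lifted, it still stood at six.
- **Button:** I pressed it until it reached its stop. The wrist force rose to about 19 N and the picture showed it down in its collar, with the fin still at six. After lifting it was visibly up again.
- **Final state:** the gripper was about 8 cm above the panel with a wrist force near zero. In the last picture the key gauge, lever tumbler, door stop and spacer looked undisturbed; I judged this by eye, not by measuring.

I read the dial and button positions from the images and forces only, since the joint values are not available. No check failed or disagreed.

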